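# Queue two cream jars in the labeller's infeed lane

### The job

Push the big gold jar along the bench into the lane of the labelling machine and up against the blue stop, then push the big rose jar with the black lid in behind it until it touches the gold one. Only push the jars with the fingertips: keep them upright and on the bench, never lifted, and leave everything else where it stands. Finish with both jars standing still in the lane and the robot clear of them.

Things in the scene. Friction and masses are not known exactly. Their poses are not given: they have to be found in the camera images.
- lane: Fixed white labelling machine with its infeed lane on the bench. Origin: on the bench, middle of the foot of the blue stop's face; x runs along the lane's middle line from mouth to stop (lane at negative x; x lies within about 0.22 rad of world +y), y across, z up. Two straight aluminium rails, 20 mm tall, 12 mm thick, run from x -175 mm to the stop, inner faces at y -48 and +48 mm.
- lane_stop (a point): Middle of the blue stop's flat face (at lane x = 0), 20 mm above the bench; lane axes. The stop is 40 mm tall, 120 mm wide, 20 mm thick. Beyond it the white machine body spans lane x 80 to 280 mm, 240 mm wide, 130 mm tall; a paper reel on it reaches 164 mm, its black hub and two rollers 175 mm.
- lane_mouth (a point): On the lane's middle line where the straight rails begin, 175 mm before the stop, 20 mm above the bench (the rails' top); lane axes. From here two 28 mm wings, as tall as the rails, flare outwards at 30 degrees each: a funnel about 124 mm wide inside at lane x -200 mm. The floor of lane and funnel is the bench itself.
- gold_jar: The big closed cream jar, shiny gold with a thin black waist: upright cylinder 84 mm in diameter, 60 mm tall, about 0.25 kg, loose on the bench. Origin at the centre of its underside.
- rose_jar: The big closed cream jar with a rose-pink body and black lid: upright cylinder 84 mm in diameter, 60 mm tall, about 0.25 kg, loose on the bench. Origin at the centre of its underside. The two big jars may stand in either order.
- small_gold_jar: Bystander: small gold jar 48 mm in diameter, 40 mm tall, beside the lane. Origin at the centre of its underside.
- small_sample_jar: Bystander: small pale pink jar with black lid, 44 mm in diameter, 42 mm tall, on the other side of the lane. Origin at the centre of its underside.
- tall_bottle: Bystander: gold bottle 48 mm in diameter, 140 mm tall. Origin at the centre of its underside.
- slim_bottle: Bystander: gold bottle 40 mm in diameter, 125 mm tall. Origin at the centre of its underside.
- spatula: Bystander: thin laboratory spatula 200 mm long, 16 mm wide, up to 10 mm thick, lying flat along its own x axis, black handle to -x, steel blade to +x. Origin under its middle.
- beaker: Bystander: glass beaker, 68 mm across the rim, 90 mm tall, open at the top. Origin at the centre of its underside.
Things that resemble listed ones, but are neither listed nor needed, are in the scene too. What is shaped like the rose_jar but green, purple or red is not meant.

How it is judged:
On the way:
1. the gold jar is between the rails (its middle past the mouth) while the rose jar is still outside them (x of gold_jar in the frame of lane above -0.165 m and y of gold_jar in the frame of lane between -0.01 and 0.01 m and (x of rose_jar in the frame of lane below -0.175 m or y of rose_jar in the frame of lane above 0.09 m or y of rose_jar in the frame of lane below -0.09 m)), for 0.1 s.
At the end, for the whole second after the job is handed in: The gold jar stands upright between the rails against the blue stop (gap under 4 mm), the rose jar upright behind it touching it (gap under 4 mm), both on the bench and at rest (x of gold_jar in the frame of lane between -0.046 and -0.036 m and y of gold_jar in the frame of lane between -0.01 and 0.01 m and horizontal distance between gold_jar and rose_jar below 0.088 m and x of rose_jar in the frame of lane below -0.11 m and y of rose_jar in the frame of lane between -0.01 and 0.01 m and height (world z) of each of gold_jar, rose_jar below 0.005 m and angle between each of gold_jar, rose_jar's own z axis and vertical below 0.06 rad and linear speed of each of gold_jar, rose_jar below 0.01 m/s).
It fails at once if a big jar is lifted off the bench (more than 10 mm) (height (world z) of any of gold_jar, rose_jar above 0.01 m).
It fails at once if a big jar is tipped (more than 17 degrees) (angle between any of gold_jar, rose_jar's own z axis and vertical above 0.3 rad).
It fails at once if another thing on the bench is moved more than 20 mm (distance of any of small_gold_jar, small_sample_jar, tall_bottle, slim_bottle, spatula, beaker from where it was at the start of the episode above 0.02 m).
It also fails if it takes over 72 s, if anything falls off the work surface, if the arm or the gripper's body presses on something with over 40 N, if the wrist force passes 120 N, or if a joint passes its speed limit or range.

### The arm

A 6-joint arm with a two-finger parallel gripper is mounted at the origin on the work surface. World frame = base frame: x ahead of the robot, y to its left, z up, the work surface at z = 0. Lengths are in m, angles in rad, forces in N, time in s.
With the tool pointing down it reaches from about 0.35 to 0.95 m from the base axis. Payload 17.4 kg.
Tool frame: the origin (TCP) lies between the finger pads; the fingertips stand 14 mm ahead of it and the grasp point (between the pads) lies 5 mm behind it; x points along the fingers, y is the direction in which the jaws open and shut, and the axes are right-handed (so a half turn about x gives the same grasp; the last joint's range is limited). The gripper opens to 93 mm and grips with 3 to 60 N. Pads are 15 mm wide; open, the fingers measure 128 mm over their backs; the gripper's body (75 mm by 188 mm) begins 65 mm behind the grasp point.
Start: joints at [-1.36, 0.116, 1.442, -0, 1.584, -0.038], TCP at [0.166, -0.654, 0.233] pointing down, gripper open.
Joint ranges: [-2.83, 2.83], [-0.83, 2.19], [0.07, 2.5], [-1.14, 4.28], [0.01, 3], [-2.97, 2.97]. Speed limits (rad/s): [1.89, 1.89, 2.22, 3.14, 3.14, 3.14].

### API

Orientations are given as a rotation vector (axis times angle).
In Python, from cell import ctrl, imaging gives the robot as it stands. The module is installed in compiled form; this text tells all that it offers.
- The arm moves only by the shell command python3 -m creep 'ROWS'. ROWS is JSON, a list that holds one entry, the list of rows, each a list of 5 numbers: the opening, from -1 (shut) to 1 (fully open), then the shift along the tool's x, y, z in cm, then the turn about the tool's x in degrees. In form: [[[grip, x, y, z, twist], ...]]. A call has 1 to 12 rows; each row is the pose to reach, as a shift and turn from the pose commanded when the call began, along the tool's axes at that moment; what a row does not reach only later rows make up. A row lasts 1/10 s, in which the tool goes at most 50 mm and 8.59 degrees, less where a joint would pass 70% of its speed; a pose out of reach is approached as far as the arm can. A call with a gripper value outside its range is refused whole. The fingers move at their own pace and stop on an object; the grip force is fixed at half the most. Time passes only in rows, so rows that repeat a pose let the fingers close. It gives the time, the measured TCP pose, the force and the opening at its end, in the units of the state.
- ctrl.state(): the state, without advancing time (a new reading comes with each control period).
- imaging.capture(name): name is "scene" or "top" or "wrist"; returns a dict with "image" (384x512x3 uint8, blue, green, red), "fx", "fy", "cx", "cy" (pixels), "R" (3x3) and "t" (3): a world point X has camera coordinates R X + t. Camera axes: x right, y down, z forward; pixel columns grow to the right and rows downward; lengths in m; the calibration is good to about 2 mm. A picture is of the moment at which its call begins. There is no depth.
- ctrl.close_job(): hands the job in, once; it reports no verdict.
The state is a dict: "t": time; "joint_pos": joint angles; "dq": joint speeds; "effort": joint torques, N m; "tcp_pos": TCP position; "orientation": TCP orientation; "contact_force": force on the tool from outside, world axes, zero at the start; "moment": the same for the moment, N m; "gripper_width": opening from 0.0 (shut) to 1.0 (fully open).
Only numpy, scipy, OpenCV 4.12 (cv2) and the standard library are available. Lean on these libraries where they do the work, as an engineer would, in place of code of your own. Each camera call takes 0.05 s, during which the arm holds its last target.

## Working session

There is one attempt and no reset: what is moved stays moved. The work goes in short steps, Python scripts to look and compute and a shell command to move; the robot and the scene stay as the last step left them, time stands still between calls to the robot, and variables do not carry over. Pictures are saved under pics/ and viewed, and the job is handed in when it is done.

```bash
mkdir -p pics; python3 - <<'E'
from cell import ctrl, imaging
import cv2,json,numpy as np,pickle
for n in ["scene","top","wrist"]:
    c=imaging.capture(n); cv2.imwrite(f"pics/{n}0.png",c["image"]); pickle.dump(c,open(f"pics/{n}0.pkl","wb"))
    print(n,c["fx"],c["fy"],c["cx"],c["cy"],np.round(c["R"],3).tolist(),np.round(c["t"],3).tolist())
print(ctrl.state())
E
```

```text
scene 360.5309794892824 360.5309794892824 253.58467270522493 184.4775523688248 [[-0.694, 0.72, -0.006], [0.615, 0.588, -0.525], [-0.374, -0.368, -0.851]] [0.456, -0.267, 1.19]
top 349.4452334490811 349.4452334490811 259.5474129051726 186.27712590094688 [[0.001, -1.0, 0.003], [-0.983, -0.002, -0.184], [0.184, -0.003, -0.983]] [-0.112, 0.551, 0.909]
wrist 292.76451662492775 292.76451662492775 254.05768630923075 191.70054045320805 [[0.246, -0.969, -0.002], [-0.941, -0.239, 0.239], [-0.232, -0.057, -0.971]] [-0.673, -0.028, 0.39]
{'t': 0.15, 'joint_pos': array([-1.35975224e+00,  1.16366165e-01,  1.44208266e+00,  2.49961543e-05,
        1.58396535e+00, -3.77538300e-02]), 'dq': array([ 0.00071869, -0.00311948, -0.00112739,  0.00120646,  0.0002905 ,
        0.00050178]), 'effort': array([ 1.46430964e-03, -7.21765351e+01, -6.22950625e+01,  7.79212173e-02,
        2.25204311e-02, -5.63930769e-05]), 'tcp_pos': array([ 0.16621391, -0.65408754,  0.23209936]), 'orientation': array([ 2.08936087,  0.26213379, -2.08945813]), 'contact_force': array([0.33731221, 0.13992037, 0.39732906]), 'moment': array([ 0.01758632,  0.08645272, -0.01743187]), 'gripper_width': 0.999033725619064}
```

View pics/scene0.png

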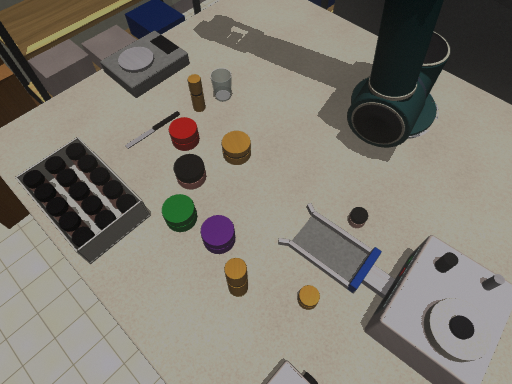

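View pics/top0.png

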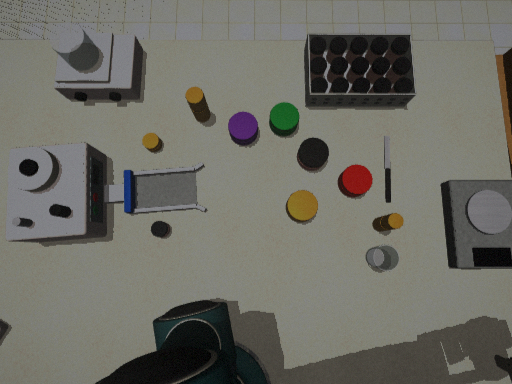

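View pics/wrist0.png

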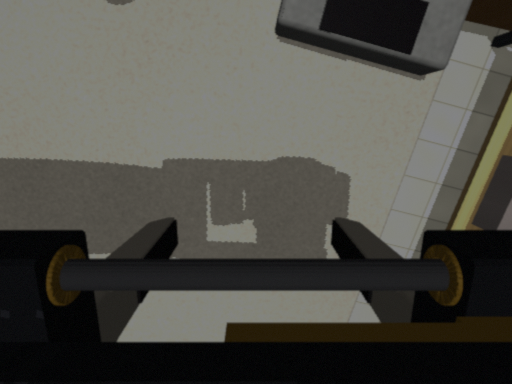

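Scene picture candidates, as top-view pixels. Gold: the big gold jar (302,206). The small gold jar (151,142) and the gold-capped bottles (197,103) and (390,222) could be mistaken for it. Rose: the black-lidded jar (313,153), with red (356,181), green (284,119) and purple (243,128) as lookalikes. I'll check these in a close crop.

```bash
python3 - <<'E'
import cv2
s=cv2.imread("pics/scene0.png")[110:260,130:270]; t=cv2.imread("pics/top0.png")
cv2.imwrite("pics/crop1.png",cv2.resize(s,None,fx=4,fy=4,interpolation=cv2.INTER_CUBIC))
cv2.imwrite("pics/crop2.png",cv2.resize(t[90:250,90:260+90-20],None,fx=3.3,fy=3.3,interpolation=cv2.INTER_CUBIC))
E
```

```text
(no output)
```

View pics/crop1.png

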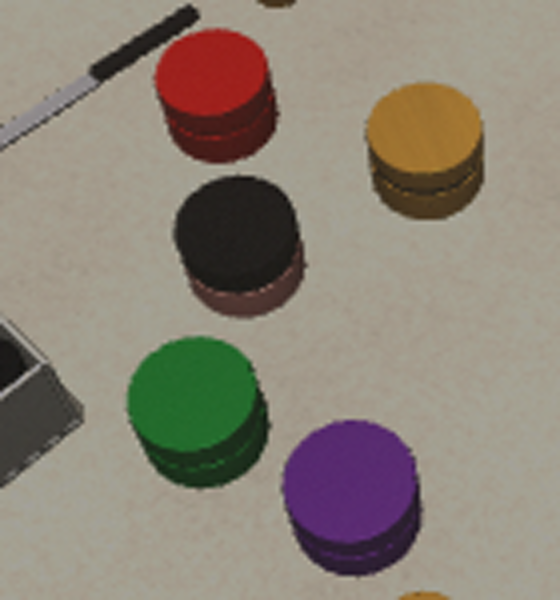

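View pics/crop2.png

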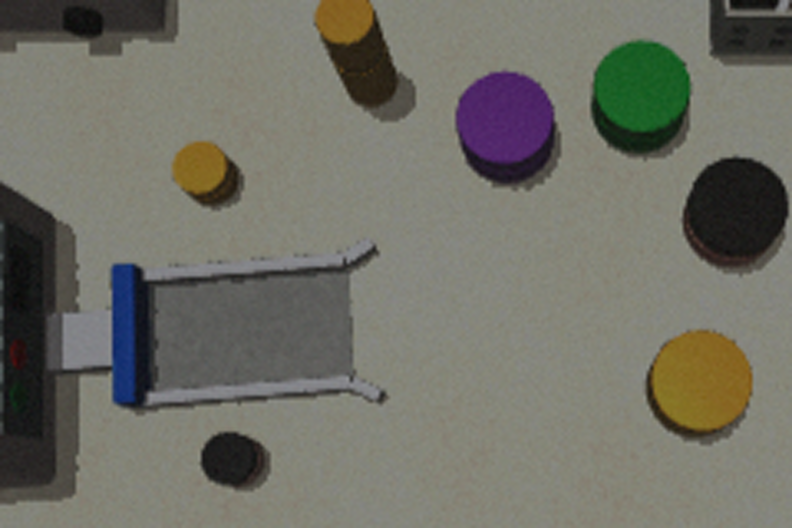

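```bash
cat > h.py <<'E'
import numpy as np,cv2,pickle
def ray(c,px,z):
    px=np.atleast_2d(np.asarray(px,float))
    d=np.c_[(px[:,0]-c["cx"])/c["fx"],(px[:,1]-c["cy"])/c["fy"],np.ones(len(px))]
    R=np.array(c["R"]);t=np.array(c["t"]);C=-R.T@t;w=d@R
    return (C+w*((z-C[2])/w[:,2])[:,None])[:,:2]
def proj(c,X):
    p=np.array(c["R"])@np.asarray(X,float)+np.array(c["t"]);return c["fx"]*p[0]/p[2]+c["cx"],c["fy"]*p[1]/p[2]+c["cy"]
def disc(c,seed,z,lo,hi,r=30):
    "centre and diameter of the coloured top disc, world, from the blob (HSV range) at the seed"
    hsv=cv2.cvtColor(c["image"],cv2.COLOR_BGR2HSV)
    m=cv2.inRange(hsv,np.array(lo),np.array(hi)); k=np.zeros_like(m); cv2.circle(k,tuple(int(v) for v in seed),r,255,-1); m&=k
    n,l,s,ce=cv2.connectedComponentsWithStats(m)
    i=1+np.argmax(s[1:,4]); ct=max(cv2.findContours((l==i).astype(np.uint8),0,cv2.CHAIN_APPROX_NONE)[0],key=len)[:,0]
    W=ray(c,ct,z); (x,y),r=cv2.minEnclosingCircle(W.astype(np.float32))
    return ce[i],ray(c,ce[i],z)[0],(x,y),2*r
E
python3 - <<'E'
from h import *
for n in["top","scene"]:
    c=pickle.load(open(f"pics/{n}0.pkl","rb"));hsv=cv2.cvtColor(c["image"],cv2.COLOR_BGR2HSV)
    for nm,s in dict(gold=(302,206) if n=="top" else (236,142),rose=(313,152)if n=="top" else (189,167),purple=(243,127)if n=="top" else(218,231)).items():
        print(n,nm,hsv[s[1],s[0]])
c=pickle.load(open("pics/top0.pkl","rb"));hsv=cv2.cvtColor(c["image"],cv2.COLOR_BGR2HSV)
print(hsv[170:180,160],hsv[185,160],hsv[185,128],hsv[185,132])
b=cv2.inRange(hsv,(105,150,90),(130,255,255));b[:,:100]=0;b[:,160:]=0
ct=max(cv2.findContours(b,0,1)[0],key=cv2.contourArea);r=cv2.minAreaRect(ray(c,ct[:,0],.04).astype(np.float32));print("stop top",r,cv2.boxPoints(r))
for a,bx in(("up",[164,178]),("lo",[200,217])):
    P=[]
    for u in range(140,193):
        v=hsv[bx[0]:bx[1],u,2].astype(float);w=np.clip(v-v.max()*.85,0,None);P.append((u,(w*np.arange(*bx)).sum()/w.sum()))
    W=ray(c,P,.02);l=cv2.fitLine(W.astype(np.float32),cv2.DIST_HUBER,0,.01,.01).ravel();print(a,l,"angle",np.degrees(np.arctan(l[0]/l[1])),W[[0,20,-1]])
E
```

```text
top gold [ 22 183 134]
top rose [ 0 18 28]
top purple [139 157 107]
scene gold [ 18 176 158]
scene rose [15 42 36]
scene purple [140 164 112]
[[120   9 137]
 [110   6 135]
 [105   8 122]
 [  6  28  45]
 [ 75  11  46]
 [  0   4  66]
 [ 36  14  94]
 [ 38  11  93]
 [ 50   8  98]
 [ 40  17  91]] [23 11 89] [110 216 112] [104 147  33]
stop top ((0.5408225655555725, 0.25629475712776184), (0.11643081158399582, 0.0165848508477211), 4.151350498199463) [[0.4821596  0.26035115]
 [0.48336017 0.2438098 ]
 [0.5994855  0.25223836]
 [0.59828496 0.2687797 ]]
up [ 0.03965383 -0.99921346  0.6107223   0.15697081] angle -2.2725928 [[0.60695378 0.23119871]
 [0.60963777 0.1741151 ]
 [0.6121549  0.08256277]]
lo [ 0.02851084 -0.9995935   0.48474678  0.15061119] angle -1.6337719 [[0.4824699  0.22320961]
 [0.48431801 0.16738921]
 [0.48727418 0.07796084]]
```

```bash
python3 - <<'E'
from h import *
c=pickle.load(open("pics/top0.pkl","rb"));im=c["image"]
k=cv2.resize(im[155:225,115:215],None,fx=8,fy=8,interpolation=cv2.INTER_NEAREST)
for i in range(0,100,10):cv2.putText(k,str(115+i),(i*8,10),0,.35,(0,0,255));cv2.line(k,(i*8,0),(i*8,560),(0,0,255),1)
for i in range(0,70,10):cv2.putText(k,str(155+i),(0,i*8+10),0,.35,(0,0,255));cv2.line(k,(0,i*8),(800,i*8),(0,0,255),1)
cv2.imwrite("pics/lane.png",cv2.convertScaleAbs(k,alpha=1.4))
for n,S in(("top",[(302,206),(313,152)]),("scene",[(236,142),(189,167)])):
    c=pickle.load(open(f"pics/{n}0.pkl","rb"))
    print(n,disc(c,S[0],.06,(12,120,110),(35,255,255)));print(n,disc(c,S[1],.06,(0,0,0),(180,255,48),24))
E
```

```text
top (array([302.34269663, 204.76123596]), array([ 0.49853221, -0.22658943]), (0.49877694249153137, -0.22663840651512146), 0.08131056278944016)
top (array([312.67750678, 152.83739837]), array([ 0.64368624, -0.25834586]), (0.6421570777893066, -0.2565433382987976), 0.09423010051250458)
scene (array([235.56573705, 141.65936255]), array([ 0.49902309, -0.22425937]), (0.497968852519989, -0.22425265610218048), 0.08246832340955734)
scene (array([188.87734488, 168.11544012]), array([ 0.65181637, -0.2513612 ]), (0.6517094969749451, -0.2523839473724365), 0.09537823498249054)
```

View pics/lane.png

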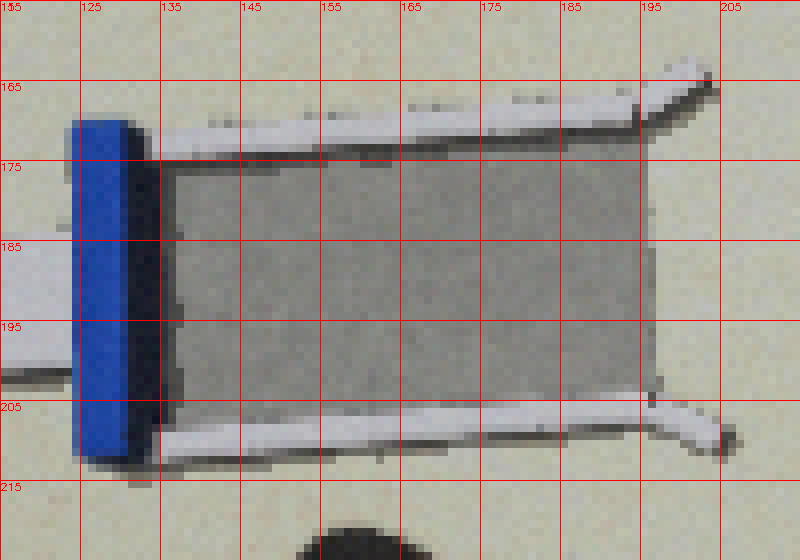

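```bash
python3 - <<'E'
from h import *
c=pickle.load(open("pics/top0.pkl","rb"))
def w(p,z):
    p=np.array(p,float)/8+[114.5,154.5];return ray(c,p,z)
print("rail up out/in",w([(180,128),(620,96),(180,160),(625,126)],.02))
print("rail lo in/out",w([(180,430),(640,394),(180,460),(640,426)],.02))
print("stop front",w([(128,120),(128,460)],.04)," mouth",w([(632,112),(650,398)],.02))
# pink/rose: bottom-based check, tighter lid: threshold sweep
for n,s in(("top",(313,152)),("scene",(189,166))):
    c=pickle.load(open(f"pics/{n}0.pkl","rb"))
    for th in(32,36,40,44): print(n,th,disc(c,s,.06,(0,0,0),(180,255,th),24))
E
```

```text
rail up out/in [[0.60178679 0.23944163]
 [0.61387253 0.08262606]
 [0.59007298 0.23867141]
 [0.60283961 0.08043135]]
rail lo in/out [[0.49321001 0.23230231]
 [0.50620217 0.07163267]
 [0.48266039 0.23160863]
 [0.49489102 0.07123072]]
stop front [[0.59995629 0.25069719]
 [0.48040383 0.24242799]]  mouth [[0.60798951 0.07811363]
 [0.50479167 0.06807054]]
top 32 (array([313.07429421, 152.4769688 ]), array([ 0.64472461, -0.25947489]), (0.6447489261627197, -0.2594209909439087), 0.08534788340330124)
top 36 (array([312.89526542, 152.49497848]), array([ 0.64467176, -0.25897655]), (0.6447489261627197, -0.2594209909439087), 0.08534788340330124)
top 40 (array([312.92947814, 152.56135402]), array([ 0.64448116, -0.25906641]), (0.6442511677742004, -0.25908544659614563), 0.08726971596479416)
top 44 (array([312.95821727, 152.58356546]), array([ 0.64441748, -0.25914447]), (0.6449865102767944, -0.2579870820045471), 0.0879497081041336)
scene 32 (array([190.91056911, 177.56910569]), array([ 0.66819153, -0.22393773]), (0.6589541435241699, -0.23807691037654877), 0.07245369255542755)
scene 36 (array([188.99383667, 168.35747304]), array([ 0.6521204 , -0.25051993]), (0.6496161222457886, -0.25068333745002747), 0.0946667492389679)
scene 40 (array([189.08247423, 168.16053019]), array([ 0.65152556, -0.25084062]), (0.6497223973274231, -0.2510353624820709), 0.09514185041189194)
scene 44 (array([188.97383721, 168.15261628]), array([ 0.65171419, -0.25107604]), (0.6517094969749451, -0.2523839473724365), 0.09537823498249054)
```

```bash
python3 - <<'E'
from h import *
from scipy.spatial.transform import Rotation as Ro
from cell import ctrl
s=ctrl.state();print(np.round(Ro.from_rotvec(s["orientation"]).as_matrix(),3))
c=pickle.load(open("pics/top0.pkl","rb"))
for n,px,z in[("purple",(243,127),.06),("green",(284,118),.06),("red",(356,180),.06),("tall top",(195,96),.14),("slim top",(396,220),.125),("beaker rim",(375,258),.09),("beaker base",(385,258),.0),("smgold",(151,141),.04),("smsample",(159,229),.042),("spat",(388,137),.005),("spat",(388,201),.005),("rack",(306,106),.06)]:
    print(n,np.round(ray(c,px,z)[0],3))
E
```

```text
[[-0.     0.246 -0.969]
 [ 0.001 -0.969 -0.246]
 [-1.    -0.001 -0.   ]]
purple [ 0.719 -0.064]
green [ 0.746 -0.18 ]
red [ 0.567 -0.375]
tall top [0.774 0.058]
slim top [ 0.452 -0.451]
beaker rim [ 0.359 -0.405]
beaker base [ 0.357 -0.462]
smgold [0.683 0.198]
smsample [0.434 0.161]
spat [ 0.709 -0.492]
spat [ 0.517 -0.479]
rack [ 0.782 -0.243]
```

```bash
cat >> h.py <<'E'
from scipy.spatial.transform import Rotation as Ro
O=np.array([.5405,.2466]);ex=np.array([-.078,.997]);ex/=np.linalg.norm(ex);ey=np.array([-ex[1],ex[0]])
lane=lambda p:np.array([(np.array(p[:2])-O)@ex,(np.array(p[:2])-O)@ey])
world=lambda x,y=0:O+x*ex+y*ey
def plan(xy,z,push):
    "shift (cm, tool axes) and twist to bring the TCP to xy,z with tool z opposite to the push direction"
    from cell import ctrl
    s=ctrl.state();M=Ro.from_rotvec(s["orientation"]).as_matrix();d=np.r_[xy,z]-s["tcp_pos"]
    a=np.arctan2(-push[1],-push[0])-np.arctan2(M[1,2],M[0,2]);a=(a+np.pi)%(2*np.pi)-np.pi
    print("t",s["t"],"tcp",np.round(s["tcp_pos"],4),"lane",np.round(lane(s["tcp_pos"]),4),"F",np.round(s["contact_force"],1),"shift cm",np.round(M.T@d*100,2),"twist",round(-np.degrees(a),1))
E
python3 - <<'E'
from h import *
g=np.array([.4986,-.2258]);P1=world(-.25);u=(P1-g)/np.linalg.norm(P1-g);print(P1,u,np.linalg.norm(P1-g))
plan(g-.075*u,.2,u)
E
```

```text
[ 0.55999909 -0.00263841] [0.2652756  0.96417263] 0.23145397729575068
t 0.15 tcp [ 0.1662 -0.6541  0.2321] lane [-0.8688  0.4434] F [0.3 0.1 0.4] shift cm [  3.23 -26.8  -39.05] twist -60.4
```

```bash
python3 -m creep '[[[0.1,0,-3,-4,-6],[0.1,0,-6,-8,-12],[0.1,0,-9,-12,-18],[0.1,0,-12,-16,-24],[0.1,0,-15,-20,-30],[0.1,0,-18,-24,-37],[0.1,0,-21,-28,-44],[0.1,0,-23,-32,-51],[0.1,0,-25,-36,-56],[0.1,1,-26.8,-39,-60.4],[0.1,3.2,-26.8,-39,-60.4],[0.1,3.2,-26.8,-39,-60.4]]]'
python3 - <<'E'
from h import *
from cell import imaging
g=np.array([.4986,-.2258]);P1=world(-.25);u=(P1-g)/np.linalg.norm(P1-g)
plan(g-.075*u,.039,u)
c=imaging.capture("wrist");cv2.imwrite("pics/w1.png",c["image"]);pickle.dump(c,open("pics/w1.pkl","wb"))
print(proj(c,[*g,.06]))
E
```

```text
t: 1.35
tcp_pos: [0.4779, -0.2971, 0.1978]
orientation: [1.402, 1.076, -1.405]
contact_force: [0.7, -0.1, 0.3]
gripper_width: 0.55
t 1.35 tcp [ 0.4779 -0.2971  0.1978] lane [-0.5372  0.1048] F [ 0.7 -0.1  0.3] shift cm [15.88  0.16  0.1 ] twist 0.1
(np.float64(256.86595423258666), np.float64(112.04442737097642))
```

View pics/w1.png

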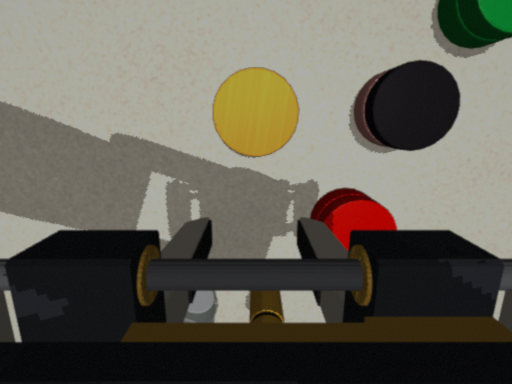

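The gold jar's lid sits centred at (256,112), where my estimate projects, and the red jar at (360,230) stays clear of the right finger. Lowering behind the gold jar.

```bash
python3 -m creep '[[[0.1,3,0.1,0,0],[0.1,6,0.1,0,0],[0.1,9,0.1,0,0],[0.1,12,0.1,0,0],[0.1,14,0.1,0,0],[0.1,15.9,0.1,0,0],[0.1,15.9,0.1,-1,0],[0.1,15.9,0.1,-2,0],[0.1,15.9,0.1,-2.8,0],[0.1,15.9,0.1,-3.6,0],[0.1,15.9,0.1,-4.4,0],[0.1,15.9,0.1,-5.2,0]]]'
python3 - <<'E'
from h import *
from cell import imaging
P1=world(-.25);u=np.array([.2653,.9642])
plan(P1-.041*u,.039,u)
c=imaging.capture("wrist");cv2.imwrite("pics/w2.png",c["image"]);pickle.dump(c,open("pics/w2.pkl","wb"))
E
```

```text
t: 2.6
tcp_pos: [0.4935, -0.2484, 0.0427]
orientation: [1.403, 1.068, -1.403]
contact_force: [-1.2, -5.4, 5.5]
gripper_width: 0.551
t 2.6 tcp [ 0.4935 -0.2484  0.0427] lane [-0.4898  0.0854] F [-1.2 -5.4  5.5] shift cm [  0.34  -0.09 -21.36] twist 0.0
```

View pics/w2.png

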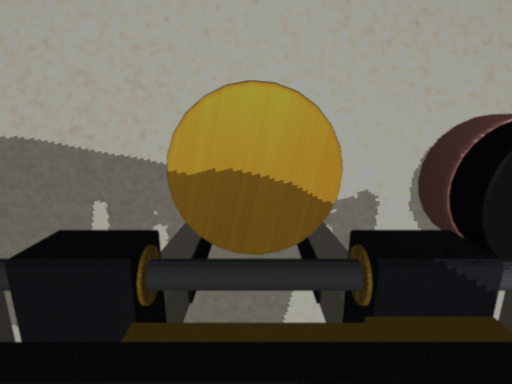

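```bash
python3 - <<'E'
from h import *
c=pickle.load(open("pics/w2.pkl","rb"))
d=disc(c,(254,165),.06,(8,120,50),(35,255,255),100);print(d);p=np.array(d[2])-np.array([.4935,-.2484]);u=np.array([.2653,.9642]);print(p@u,p@[u[1],-u[0]])
E
```

```text
(array([254.00029366, 167.4266896 ]), array([ 0.50478385, -0.20456867]), (0.5040761828422546, -0.20753851532936096), 0.08241268247365952)
0.042204504827480324 -0.0006429963866186116
```

Contact is symmetric, with the jar's centre 42–43 mm ahead of the TCP. Pushing toward the funnel.

```bash
python3 -m creep '[[[0.1,0.1,0,-1,0],[0.1,0.1,0,-2,0],[0.1,0.1,0,-3,0],[0.1,0.1,0,-4,0],[0.1,0.1,0,-5,0],[0.1,0.1,0,-6,0],[0.1,0.1,0,-7,0],[0.1,0.1,0,-8,0],[0.1,0.1,0,-9,0],[0.1,0.1,0,-10,0],[0.1,0.1,0,-11,0],[0.1,0.1,0,-11,0]]]'
python3 - <<'E'
from h import *
from cell import imaging
P1=world(-.25);u=np.array([.2653,.9642])
c=imaging.capture("wrist");cv2.imwrite("pics/w3.png",c["image"])
d=disc(c,(254,165),.06,(8,120,50),(35,255,255),100);print(d,lane(d[2]))
plan(P1-.043*u,.039,u)
E
```

```text
t: 3.85
tcp_pos: [0.5225, -0.1416, 0.0411]
orientation: [1.404, 1.07, -1.402]
contact_force: [0.4, -0.3, 0.8]
gripper_width: 0.552
(array([254.44419414, 166.91230801]), array([ 0.53406043, -0.09737288]), (0.5332580208778381, -0.10028886795043945), 0.08245961368083954) [-0.34526727  0.03427599]
t 3.9 tcp [ 0.5222 -0.1419  0.0408] lane [-0.3859  0.0485] F [-0.3  0.1 -0.1] shift cm [  0.18  -0.03 -10.13] twist 0.1
```

View pics/w3.png

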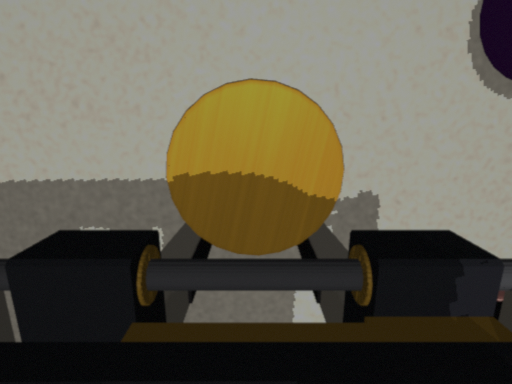

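The jar is still nested between the fingertips at (254,167). Continuing to the turning point.

```bash
python3 -m creep '[[[0.1,0.1,0,-1,0],[0.1,0.1,0,-2,0],[0.1,0.1,0,-3,0],[0.1,0.1,0,-4,0],[0.1,0.1,0,-5,0],[0.1,0.1,0,-6,0],[0.1,0.1,0,-7,0],[0.1,0.1,0,-8,0],[0.1,0.1,0,-9,0],[0.1,0.1,0,-9.6,0],[0.1,0.1,0,-10.1,0],[0.1,0.1,0,-10.1,0]]]'
python3 - <<'E'
from h import *
from cell import imaging
c=imaging.capture("wrist");cv2.imwrite("pics/w4.png",c["image"])
d=disc(c,(254,165),.06,(8,120,50),(35,255,255),100);print(d,lane(d[2]))
t=imaging.capture("top");cv2.imwrite("pics/t4.png",t["image"])
g=np.array(d[2]);x,y=lane(g)
plan(g-.065*ex,.039,ex)   # fallback: retreat & realign on jar
E
```

```text
t: 5.1
tcp_pos: [0.5489, -0.0441, 0.0396]
orientation: [1.404, 1.071, -1.403]
contact_force: [1.1, -0.7, 0.2]
gripper_width: 0.551
(array([254.1731673 , 167.76139787]), array([ 5.60336383e-01, -1.12362285e-05]), (0.5594499707221985, -0.002980409190058708), 0.08247411996126175) [-0.25029813  0.00057412]
t 5.2 tcp [ 0.5486 -0.0444  0.0393] lane [-0.2908  0.0146] F [ 0.3  0.5 -0.6] shift cm [0.03 2.15 1.83] twist -19.8
```

View pics/w4.png

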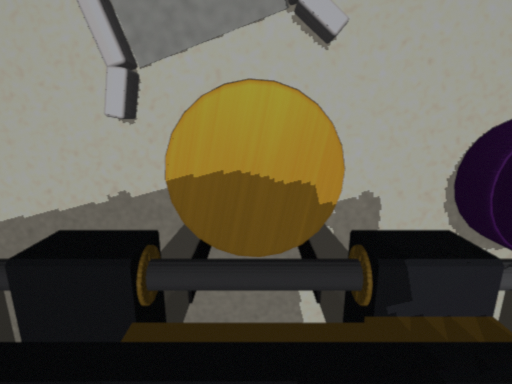

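View pics/t4.png

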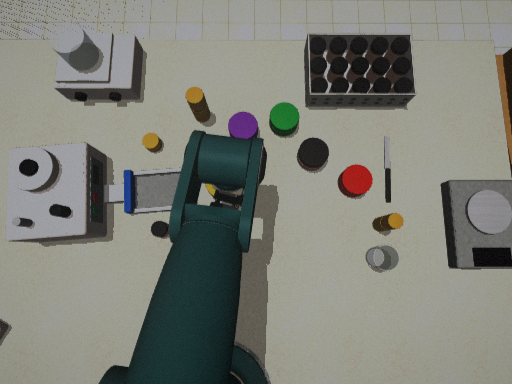

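The jar is at lane (-0.250, 0.001), in front of the funnel; its wings show at (118,90) and (320,15). Backing off and squaring up to the lane.

```bash
python3 -m creep '[[[0.1,0,0,1,0],[0.1,0,0,2.2,0],[0.1,0,0.5,2.8,-6],[0.1,0,1.2,2.6,-13],[0.1,0,1.8,2.2,-19.8],[0.1,0,2.15,1.83,-19.8],[0.1,0,2.15,1.83,-19.8]]]'
python3 - <<'E'
from h import *
from cell import imaging
c=imaging.capture("wrist");cv2.imwrite("pics/w5.png",c["image"]);pickle.dump(c,open("pics/w5.pkl","wb"))
d=disc(c,(254,140),.06,(8,120,50),(35,255,255),110);print(d,lane(d[2]))
plan(world(-.25-.065),.039,ex)
for x,y in((-.175,.048),(-.175,-.048)):print(proj(c,[*world(x,y),.02]))
E
```

```text
t: 5.9
tcp_pos: [0.5647, -0.0688, 0.0395]
orientation: [1.155, 1.244, -1.155]
contact_force: [0.2, 0.9, -0.6]
gripper_width: 0.551
(array([253.80238919, 119.08194708]), array([ 0.55939357, -0.00176174]), (0.5594865679740906, -0.003112157341092825), 0.08204370737075806) [-0.25043233  0.00054791]
t 5.95 tcp [ 0.5644 -0.0687  0.0395] lane [-0.3162  0.0007] F [ 0.3  0.1 -0.1] shift cm [ 0.05  0.07 -0.12] twist -0.2
(np.float64(160.37603191252873), np.float64(-29.703682073798944))
(np.float64(348.6060384821968), np.float64(-30.820947232622075))
```

View pics/w5.png

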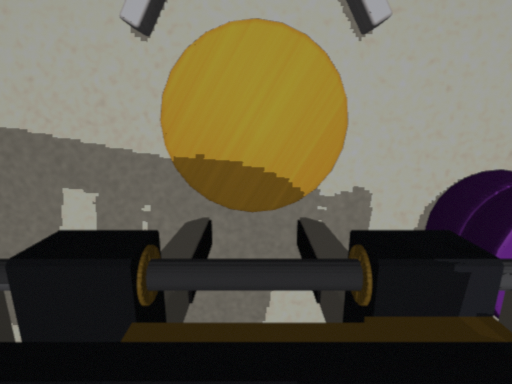

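The wing tips at (153,34) and (362,31) are centred within about 3 px of the jar (254,117). Pushing into the lane.

```bash
python3 -m creep '[[[0.1,0,0.1,-1,-0.2],[0.1,0,0.1,-2,-0.2],[0.1,0,0.1,-3,-0.2],[0.1,0,0.1,-4,-0.2],[0.1,0,0.1,-5,-0.2],[0.1,0,0.1,-6,-0.2],[0.1,0,0.1,-7,-0.2],[0.1,0,0.1,-8,-0.2],[0.1,0,0.1,-9,-0.2],[0.1,0,0.1,-10,-0.2],[0.1,0,0.1,-11,-0.2],[0.1,0,0.1,-12,-0.2]]]'
python3 - <<'E'
from h import *
from cell import imaging
c=imaging.capture("wrist");cv2.imwrite("pics/w6.png",c["image"])
d=disc(c,(254,160),.06,(8,120,50),(35,255,255),100);print(d,lane(d[2]))
plan(world(-.042-.043),.039,ex)
E
```

```text
t: 7.15
tcp_pos: [0.5563, 0.0521, 0.0396]
orientation: [1.149, 1.247, -1.149]
contact_force: [-0.7, -1.4, -0.5]
gripper_width: 0.554
(array([254.04065758, 167.62433841]), array([0.55231426, 0.09772268]), (0.5524986386299133, 0.09484069794416428), 0.08262340724468231) [-1.52232839e-01 -1.25411322e-04]
t 7.2 tcp [0.5562 0.0532 0.0396] lane [-0.194  -0.0005] F [-0.5  1.6 -0.5] shift cm [ 7.00e-02 -1.00e-02 -1.09e+01] twist 0.2
```

View pics/w6.png

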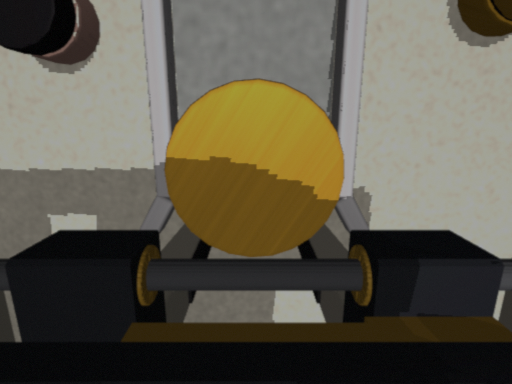

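The jar is between the rails and centred at (254,167). On toward the stop, stopping about 7 mm short.

```bash
python3 -m creep '[[[0.1,0,0,-1,0],[0.1,0,0,-2,0],[0.1,0,0,-3,0],[0.1,0,0,-4,0],[0.1,0,0,-5,0],[0.1,0,0,-6,0],[0.1,0,0,-7,0],[0.1,0,0,-8,0],[0.1,0,0,-9,0],[0.1,0,0,-9.6,0],[0.1,0,0,-10.2,0],[0.1,0,0,-10.2,0]]]'
python3 -m creep '[[[0.1,0,0,-0.1,0],[0.1,0,0,-0.2,0],[0.1,0,0,-0.3,0],[0.1,0,0,-0.4,0],[0.1,0,0,-0.5,0],[0.1,0,0,-0.5,0]]]'
python3 - <<'E'
from h import *
from cell import imaging
c=imaging.capture("wrist");cv2.imwrite("pics/w7.png",c["image"])
d=disc(c,(254,160),.06,(8,120,50),(35,255,255),100);print(d,lane(d[2]))
plan(world(-.042-.043),.039,ex)
E
```

```text
t: 8.4
tcp_pos: [0.548, 0.1537, 0.0396]
orientation: [1.149, 1.247, -1.149]
contact_force: [0.8, -0.4, -0.2]
gripper_width: 0.553
t: 9.0
tcp_pos: [0.5476, 0.158, 0.0396]
orientation: [1.149, 1.247, -1.149]
contact_force: [0.9, -1.1, -0.4]
gripper_width: 0.55
(array([254.09913586, 167.46855497]), array([0.54372471, 0.20367569]), (0.5439591407775879, 0.20072932541370392), 0.08273684233427048) [-0.04600074  0.00012914]
t 9.05 tcp [0.5476 0.158  0.0396] lane [-0.0889 -0.0002] F [ 0.3 -1.1 -0. ] shift cm [ 0.06 -0.02 -0.39] twist 0.2
```

View pics/w7.png

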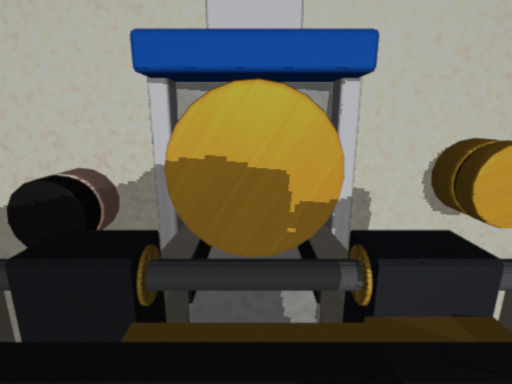

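Still a gap of about 4 mm by estimate, with no stop force yet. Creeping until the force rises.

```bash
python3 -m creep '[[[0.1,0,0,-0.1,0],[0.1,0,0,-0.2,0],[0.1,0,0,-0.3,0],[0.1,0,0,-0.3,0]]]'
python3 -m creep '[[[0.1,0,0,-0.1,0],[0.1,0,0,-0.2,0],[0.1,0,0,-0.2,0]]]'
```

```text
t: 9.45
tcp_pos: [0.5474, 0.1611, 0.0396]
orientation: [1.149, 1.247, -1.149]
contact_force: [0.4, -0.6, -1.0]
gripper_width: 0.548
t: 9.75
tcp_pos: [0.5472, 0.163, 0.0396]
orientation: [1.149, 1.246, -1.149]
contact_force: [-0.5, -1.9, 0.5]
gripper_width: 0.549
```

```bash
python3 -m creep '[[[0.1,0,0,-0.1,0],[0.1,0,0,-0.2,0],[0.1,0,0,-0.2,0]]]'
python3 - <<'E'
from h import *
from cell import imaging
c=imaging.capture("wrist");cv2.imwrite("pics/w8.png",c["image"])
d=disc(c,(254,160),.06,(8,120,50),(35,255,255),100);print(d,lane(d[2]))
plan(world(-.042-.043),.039,ex)
E
```

```text
t: 10.05
tcp_pos: [0.5473, 0.1635, 0.0397]
orientation: [1.147, 1.244, -1.151]
contact_force: [-0.5, -15.7, 2.2]
gripper_width: 0.554
(array([253.85665597, 168.56672013]), array([0.54323882, 0.20874791]), (0.5434528589248657, 0.20569798350334167), 0.08272010833024979) [-0.04100773  0.00024635]
t 10.1 tcp [0.5472 0.1635 0.0397] lane [-0.0834 -0.0002] F [  0.2 -15.3   3. ] shift cm [ 0.07 -0.02  0.16] twist 0.2
```

View pics/w8.png

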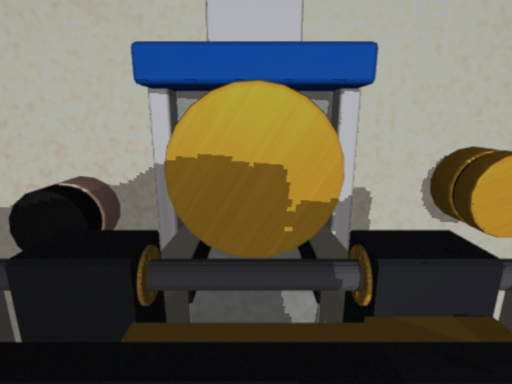

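The gold jar is on the stop (15 N at contact, estimated lane x -0.041). Retreating upward, and checking the height of the rack near the rose jar meanwhile.

```bash
python3 -m creep '[[[0.1,0,0,1,0],[0.1,0,0,2,0],[0.1,0,0,3,0],[0.1,0,0,4,0],[0.1,-4,0,4,0],[0.1,-8,0,4,0],[0.1,-12,0,4,0],[0.1,-16,0,4,0],[0.1,-16,0,4,0]]]'
python3 - <<'E'
from h import *
from cell import imaging
c=pickle.load(open("pics/top0.pkl","rb"))
for z in(0,.03,.05,.06,.08,.1): print(z,ray(c,[(350,106),(350,96),(306,106)],z)[:,0])
cr=cv2.resize(c["image"][25:185,290:420],None,fx=4,fy=4,interpolation=cv2.INTER_CUBIC)[:600];cv2.imwrite("pics/rack.png",cr)
r=np.array([.6447,-.2590]);P1=world(-.25);u=(P1-r)/np.linalg.norm(P1-r);print(u,np.linalg.norm(P1-r))
plan(r-.07*u,.2,u)
E
```

```text
t: 11.0
tcp_pos: [0.552, 0.1248, 0.2058]
orientation: [1.154, 1.242, -1.143]
contact_force: [-0.3, 0.2, 0.2]
gripper_width: 0.553
0 [0.80826395 0.84066287 0.80791845]
0.03 [0.79517632 0.82659872 0.79484125]
0.05 [0.78645124 0.81722263 0.78612311]
0.06 [0.7820887  0.81253458 0.78176404]
0.08 [0.77336362 0.80315848 0.7730459 ]
0.1 [0.76463854 0.79378238 0.76432776]
[-0.31371673  0.94951662] 0.26999168148392744
t 11.0 tcp [0.552  0.1248 0.2058] lane [-0.1223 -0.002 ] F [-0.3  0.2  0.2] shift cm [ 0.59  7.78 45.81] twist -13.6
```

View pics/rack.png

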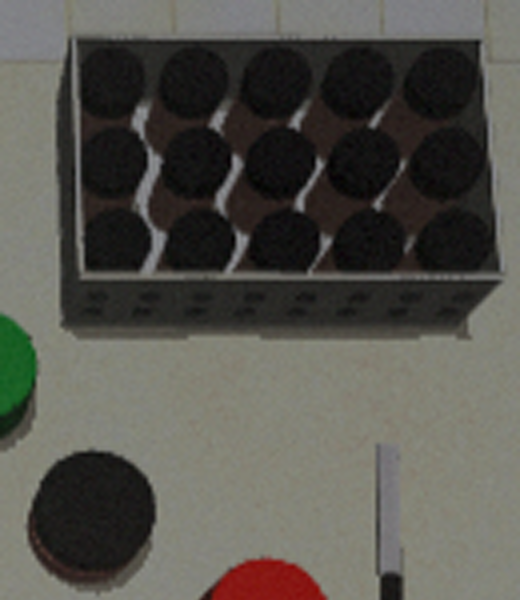

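The rack is about 85 mm tall at x ≥ 0.80, below and beyond the gripper body's path. Moving above the spot behind the rose jar.

```bash
python3 -m creep '[[[0.1,0,0.8,4.2,-1.5],[0.1,0,1.5,8.4,-3],[0.1,0,2.2,12.6,-4.5],[0.1,0,2.9,16.8,-6],[0.1,0,3.6,21,-7.5],[0.1,0,4.3,25.2,-9],[0.1,0,5,29.4,-10.5],[0.1,0,5.7,33.6,-12],[0.1,0,6.4,37.8,-13.6],[0.1,0,7.1,42,-13.6],[0.1,0.6,7.8,45.8,-13.6],[0.1,0.6,7.8,45.8,-13.6]]]'
python3 - <<'E'
from h import *
from cell import imaging
c=imaging.capture("wrist");cv2.imwrite("pics/w9.png",c["image"]);pickle.dump(c,open("pics/w9.pkl","wb"))
for th in(32,40,46):print(disc(c,(254,115),.06,(0,0,0),(180,255,th),60))
for n in("scene","top"):
    k=imaging.capture(n);cv2.imwrite(f"pics/{n}9.png",k["image"]);pickle.dump(k,open(f"pics/{n}9.pkl","wb"))
r=np.array([.6447,-.2590]);P1=world(-.25);u=(P1-r)/np.linalg.norm(P1-r)
plan(r-.07*u,.039,u);print(proj(c,[*r,.06]))
E
```

```text
t: 12.2
tcp_pos: [0.6646, -0.3295, 0.1908]
orientation: [0.973, 1.344, -0.975]
contact_force: [-0.4, 0.2, -0.1]
gripper_width: 0.548
(array([244.80357143, 151.875     ]), array([ 0.64421399, -0.29691304]), (0.6463707089424133, -0.2898576259613037), 0.054388877004384995)
(array([255.17725387, 120.47282253]), array([ 0.64457994, -0.26585675]), (0.6460587978363037, -0.26097795367240906), 0.08110018074512482)
(array([258.45996029, 114.2673726 ]), array([ 0.64574673, -0.25954267]), (0.6462944149971008, -0.2610205411911011), 0.08143560588359833)
t 12.35 tcp [ 0.6648 -0.3252  0.1929] lane [-0.5798 -0.0794] F [ 0.2 -0.4  0.3] shift cm [15.39  0.17  0.1 ] twist -0.1
(np.float64(257.5785988929875), np.float64(113.33791951223749))
```

View pics/w9.png

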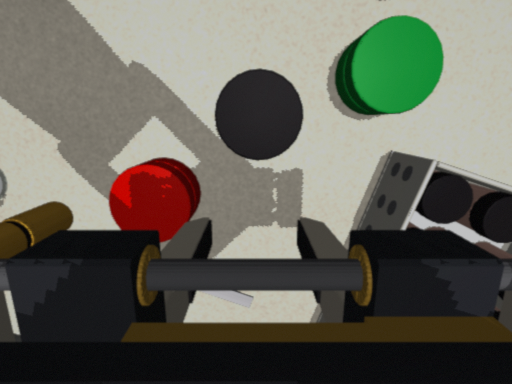

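View pics/scene9.png

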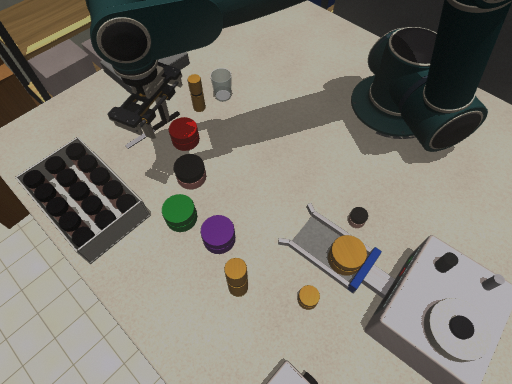

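View pics/top9.png

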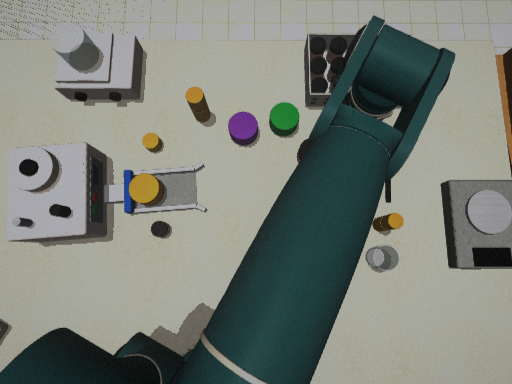

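The rose lid at (258,114) matches its projected estimate, and the gold jar stands against the stop at top (145,188). Lowering and starting the push.

```bash
python3 -m creep '[[[0.1,3,0.2,0,0],[0.1,6,0.2,0,0],[0.1,9,0.2,0,0],[0.1,12,0.2,0,0],[0.1,14,0.2,0,0],[0.1,15.4,0.2,0,0],[0.1,15.4,0.2,-0.8,0],[0.1,15.4,0.2,-1.6,0],[0.1,15.4,0.2,-2.4,0],[0.1,15.4,0.2,-3.2,0],[0.1,15.4,0.2,-4,0],[0.1,15.4,0.2,-4.5,0]]]'
python3 - <<'E'
from h import *
from cell import imaging
c=imaging.capture("wrist");cv2.imwrite("pics/w10.png",c["image"])
for th in(40,46):print(disc(c,(254,165),.06,(0,0,0),(180,255,th),95))
r=np.array([.6447,-.2590]);P1=world(-.25);u=(P1-r)/np.linalg.norm(P1-r)
plan(P1-.043*u,.039,u)
E
```

```text
t: 13.55
tcp_pos: [0.6533, -0.2814, 0.0408]
orientation: [0.971, 1.341, -0.971]
contact_force: [1.6, -4.2, 4.3]
gripper_width: 0.551
(array([238.08813724, 193.6358522 ]), array([ 0.63583881, -0.25205159]), (0.640324592590332, -0.24289825558662415), 0.08389492332935333)
(array([247.70276223, 188.61453744]), array([ 0.63937403, -0.24833873]), (0.640388011932373, -0.24226708710193634), 0.08429162204265594)
t 13.6 tcp [ 0.6532 -0.281   0.0406] lane [-0.5347 -0.0712] F [ 1.  -2.6  2.7] shift cm [  0.14  -0.12 -25.05] twist -0.0
```

View pics/w10.png

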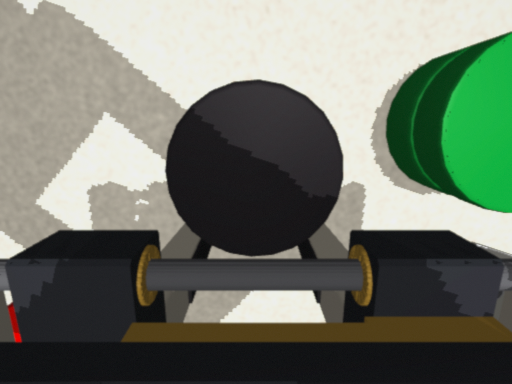

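The rose jar is nested centrally at (254,167), and green and purple are at least 35 mm clear of the finger. Pushing.

```bash
python3 -m creep '[[[0.1,0.1,-0.1,-1,0],[0.1,0.1,-0.1,-2,0],[0.1,0.1,-0.1,-3,0],[0.1,0.1,-0.1,-4,0],[0.1,0.1,-0.1,-5,0],[0.1,0.1,-0.1,-6,0],[0.1,0.1,-0.1,-7,0],[0.1,0.1,-0.1,-8,0],[0.1,0.1,-0.1,-9,0],[0.1,0.1,-0.1,-10,0],[0.1,0.1,-0.1,-11,0],[0.1,0.1,-0.1,-12,0]]]'
python3 -m creep '[[[0.1,0,0,-1,0],[0.1,0,0,-2,0],[0.1,0,0,-3,0],[0.1,0,0,-4,0],[0.1,0,0,-5,0],[0.1,0,0,-6,0],[0.1,0,0,-7,0],[0.1,0,0,-8,0],[0.1,0,0,-9,0],[0.1,0,0,-9.6,0],[0.1,0,0,-10,0],[0.1,0,0,-10,0]]]'
python3 - <<'E'
from h import *
from cell import imaging
c=imaging.capture("wrist");cv2.imwrite("pics/w11.png",c["image"])
for th in(40,46,50):print(disc(c,(254,165),.06,(0,0,0),(180,255,th),95))
r=np.array([.6447,-.2590]);P1=world(-.25);u=(P1-r)/np.linalg.norm(P1-r)
plan(P1-.043*u,.039,u)
E
```

```text
t: 14.8
tcp_pos: [0.6146, -0.1681, 0.0392]
orientation: [0.971, 1.342, -0.971]
contact_force: [2.3, -5.1, 5.8]
gripper_width: 0.546
t: 16.0
tcp_pos: [0.5832, -0.0727, 0.039]
orientation: [0.971, 1.343, -0.971]
contact_force: [1.6, -1.0, 2.4]
gripper_width: 0.55
(array([246.53914708, 195.10437021]), array([ 0.56959768, -0.04240671]), (0.5701003670692444, -0.033169686794281006), 0.08337228745222092)
(array([251.10552989, 181.48516918]), array([ 0.56960288, -0.03562531]), (0.570079505443573, -0.033092956990003586), 0.0835016593337059)
(array([253.01388948, 172.85383991]), array([ 0.56918058, -0.03154662]), (0.5700604915618896, -0.03302272781729698), 0.0836200937628746)
t 16.05 tcp [ 0.5831 -0.0728  0.0387] lane [-0.3218 -0.0176] F [ 1.6 -0.2  1.4] shift cm [-0.03  0.01 -3.09] twist -0.0
```

View pics/w11.png

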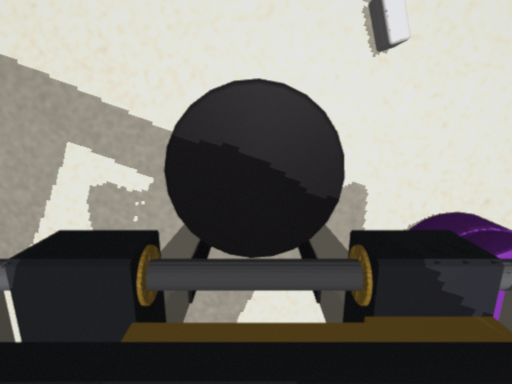

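Still nested at (254,167), with 31 mm to the turning point. I'll finish that, back off and square up to the lane.

```bash
python3 -m creep '[[[0.1,0,0,-0.8,0],[0.1,0,0,-1.6,0],[0.1,0,0,-2.4,0],[0.1,0,0,-3.1,0],[0.1,0,0,-3.1,0]]]'
python3 - <<'E'
from h import *
from cell import imaging
c=imaging.capture("wrist");cv2.imwrite("pics/w12.png",c["image"])
d=disc(c,(254,165),.06,(0,0,0),(180,255,48),95);print(d,lane(d[2]))
plan(world(-.25-.065),.039,ex);
E
```

```text
t: 16.55
tcp_pos: [0.573, -0.0426, 0.0385]
orientation: [0.971, 1.344, -0.971]
contact_force: [-0.6, -0.2, 0.5]
gripper_width: 0.554
(array([251.72588974, 177.70034892]), array([ 0.55912812, -0.00361179]), (0.5597681999206543, -0.002492210129275918), 0.08378458023071289) [-2.49836236e-01  2.18786896e-04]
t 16.6 tcp [ 0.5731 -0.0429  0.0384] lane [-0.2912 -0.0099] F [-0.  -0.1 -0.2] shift cm [-0.06 -1.53  2.07] twist 13.8
```

```bash
python3 -m creep '[[[0.1,0,0,1,0],[0.1,0,0,2.2,0],[0.1,0,-0.5,2.8,6],[0.1,0,-1,2.6,13.8],[0.1,0,-1.53,2.1,13.8],[0.1,0,-1.53,2.1,13.8]]]'
python3 - <<'E'
from h import *
from cell import imaging
c=imaging.capture("wrist");cv2.imwrite("pics/w13.png",c["image"])
d=disc(c,(254,120),.06,(0,0,0),(180,255,48),98);print(d,lane(d[2]))
plan(world(-.25-.065),.039,ex);
E
```

```text
t: 17.2
tcp_pos: [0.565, -0.0688, 0.0385]
orientation: [1.149, 1.247, -1.149]
contact_force: [-0.0, 0.3, -0.6]
gripper_width: 0.549
(array([254.20418327, 115.30018388]), array([ 5.59272916e-01, -2.02484690e-04]), (0.5596420168876648, -0.0021016253158450127), 0.08138467371463776) [-0.249437    0.00031412]
t 17.25 tcp [ 0.5654 -0.0687  0.0386] lane [-3.163e-01 -2.000e-04] F [ 0.1 -0.4  0.6] shift cm [-0.04 -0.02 -0.13] twist 0.2
```

View pics/w13.png

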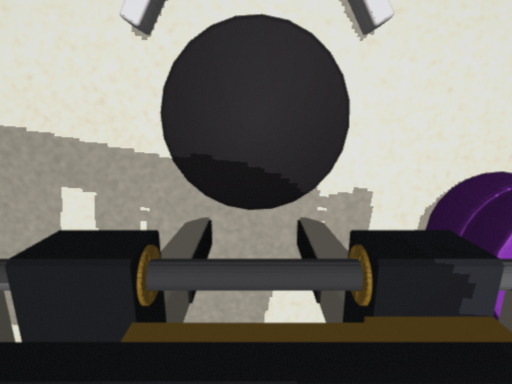

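The rose jar (255,112) is centred between the wings (153,34) and (362,31). Contact with gold is due after about 14.6 cm; pushing 14 cm first.

```bash
python3 -m creep '[[[0.1,0,0,-1,0],[0.1,0,0,-2,0],[0.1,0,0,-3,0],[0.1,0,0,-4,0],[0.1,0,0,-5,0],[0.1,0,0,-6,0],[0.1,0,0,-7,0],[0.1,0,0,-8,0],[0.1,0,0,-9,0],[0.1,0,0,-10,0],[0.1,0,0,-11,0],[0.1,0,0,-12,0]]]'
python3 -m creep '[[[0.1,0,0,-0.5,0],[0.1,0,0,-1,0],[0.1,0,0,-1.5,0],[0.1,0,0,-2,0],[0.1,0,0,-2,0]]]'
python3 -m creep '[[[0.1,0,0,-0.1,0],[0.1,0,0,-0.2,0],[0.1,0,0,-0.3,0],[0.1,0,0,-0.4,0],[0.1,0,0,-0.4,0]]]'
python3 - <<'E'
from h import *
from cell import imaging
c=imaging.capture("wrist");cv2.imwrite("pics/w14.png",c["image"])
d=disc(c,(254,165),.06,(0,0,0),(180,255,48),95);print(d,lane(d[2]))
plan(world(-.167),.039,ex);
E
```

```text
t: 18.45
tcp_pos: [0.5561, 0.052, 0.0387]
orientation: [1.152, 1.245, -1.152]
contact_force: [0.4, -1.4, -0.3]
gripper_width: 0.552
t: 18.95
tcp_pos: [0.5546, 0.0717, 0.0386]
orientation: [1.152, 1.245, -1.151]
contact_force: [0.5, -0.3, -0.1]
gripper_width: 0.548
t: 19.45
tcp_pos: [0.5543, 0.0752, 0.0387]
orientation: [1.152, 1.245, -1.152]
contact_force: [0.6, -0.7, -0.5]
gripper_width: 0.55
(array([251.89078941, 181.75619608]), array([0.55005199, 0.11438356]), (0.5507282614707947, 0.11725277453660965), 0.08401907235383987) [-1.29750955e-01 -1.08488056e-04]
t 19.5 tcp [0.5543 0.0752 0.0387] lane [-0.172  -0.0004] F [-0.7 -0.3  0.4] shift cm [-0.03 -0.04 -0.5 ] twist -0.0
```

View pics/w14.png

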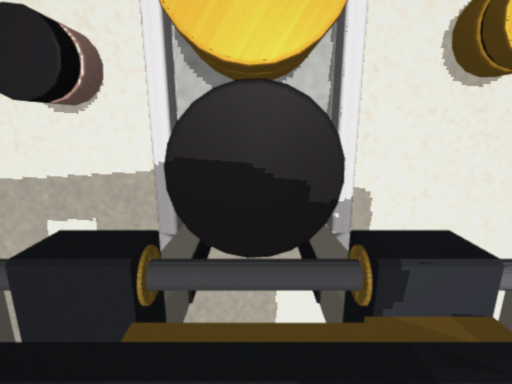

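Rose centred at (254,167), gold's rim just ahead at (255,75), and about 4–5 mm left with no contact force. Creeping in.

```bash
python3 -m creep '[[[0.1,0,0,-0.1,0],[0.1,0,0,-0.2,0],[0.1,0,0,-0.3,0],[0.1,0,0,-0.4,0],[0.1,0,0,-0.4,0]]]'
python3 -m creep '[[[0.1,0,0,-0.1,0],[0.1,0,0,-0.2,0],[0.1,0,0,-0.2,0]]]'
```

```text
t: 20.0
tcp_pos: [0.554, 0.0792, 0.0386]
orientation: [1.152, 1.245, -1.152]
contact_force: [0.6, -1.1, 0.0]
gripper_width: 0.554
t: 20.3
tcp_pos: [0.554, 0.0798, 0.0387]
orientation: [1.15, 1.243, -1.153]
contact_force: [1.6, -15.1, 0.5]
gripper_width: 0.546
```

A 15 N reaction at the predicted place: rose is on gold and gold is on the stop. Retreating and checking.

```bash
python3 -m creep '[[[0.1,0,0,0.5,0],[0.1,0,0,1.5,0],[0.1,0,0,3,0],[0.1,0,0,5,0],[0.1,-4,0,7,0],[0.1,-8,0,9,0],[0.1,-12,0,12,0],[0.1,-16,0,16,0],[0.1,-16,0,20,0],[0.1,-16,0,24,0],[0.1,-16,0,26,0],[0.1,-16,0,26,0]]]'
python3 - <<'E'
from h import *
from cell import imaging
for n,G,K in(("top",(145,188),(178,185)),("scene",(348,249),(318,232))):
    c=imaging.capture(n);cv2.imwrite(f"pics/{n}15.png",c["image"])
    g=disc(c,G,.06,(12,120,100),(35,255,255),30);k=disc(c,K,.06,(0,0,0),(180,255,48),26)
    print(n,g,lane(g[2]));print(k,lane(k[2]),"dist",np.hypot(*(np.array(g[2])-k[2])))
E
```

```text
t: 21.5
tcp_pos: [0.5736, -0.1812, 0.1984]
orientation: [1.154, 1.244, -1.154]
contact_force: [0.2, -0.1, 0.0]
gripper_width: 0.551
top (array([143.42454161, 187.81664316]), array([0.54419392, 0.20454838]), (0.5442889928817749, 0.2052139788866043), 0.08360955119132996) [-0.04155547 -0.00054949]
(array([174.95496689, 185.96953642]), array([0.54946223, 0.11913883]), (0.5474063158035278, 0.12075276672840118), 0.09081236273050308) [-0.12600253  0.00293035] dist 0.08451872018335042
scene (array([348.89709172, 251.27740492]), array([0.54501248, 0.20709808]), (0.5444046854972839, 0.2060154378414154), 0.08336537331342697) [-0.04076548 -0.00072734]
(array([318.88815061, 232.59357697]), array([0.55643456, 0.12533919]), (0.5561693906784058, 0.12391733378171921), 0.08998795598745346) [-0.12353109 -0.00605285] dist 0.08293676493688079
```

View pics/top15.png

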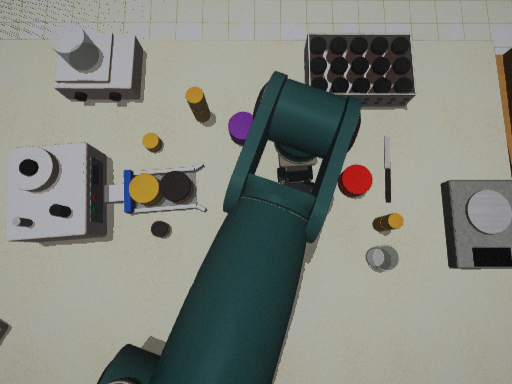

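View pics/scene15.png

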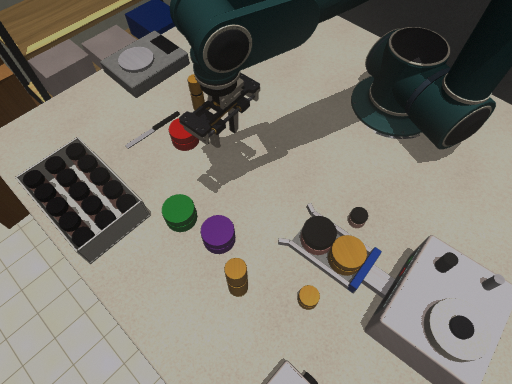

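Gold (top 143,188) is against the stop and rose (175,186) touches it. The bystanders look unmoved and the arm is clear. Handing in.

```bash
python3 -c "
from cell import ctrl
print(ctrl.close_job(),ctrl.state()['t'])"
```

```text
the job is handed in; nothing more can be done
the job is handed in; nothing more can be done
```

I pushed the gold jar into the lane and up against the blue stop, then pushed the rose jar in behind it until it touched. Both pushes ended on a clear reaction of about 15 N. I then backed the arm away and handed the job in at about 21.6 s of the 72 s allowed. No verdict is reported.

- **Gold jar:** the last pictures put it at lane x of about -0.041 to -0.042 m and y of about -0.001 m, which is inside the limits.
- **Rose jar:** it is at lane x of about -0.124 to -0.126 m. The distance between the jars' centres came out at 83 to 84.5 mm, against 84 mm for touching.
- **Disagreement:** the two cameras differed on the rose jar's sideways position, +3 mm from the top and -6 mm from the scene. Shading blurs the black lid's outline in both. The wrist camera, while pushing, had it within 1 mm of the middle.
- **Everything else:** I compared the other objects with the first pictures by eye only, and none looked moved. I did not measure the jars' tilt or speed; they look upright, and I took no second picture to confirm they were still.

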